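Lean the cutting board on the dish tubs to drain

ROBOT

A 6-joint arm with a two-finger parallel gripper is mounted at the origin on the work surface. World frame = base frame: x ahead of the robot, y to its left, z up, the work surface at z = 0. Lengths are in m, angles in degrees, forces in N, time in s.
With the tool pointing down it reaches from about 0.25 to 0.725 m from the base axis. Payload 9.7 kg.
Tool frame: the origin (TCP) lies where the fingers leave the gripper's body, on its centre line; the fingertips stand 73 mm ahead of it and the grasp point (between the pads) lies 54 mm ahead of it; z points along the fingers, y is the line along which they close (so a half turn about z gives the same grasp; the last joint's range is limited). The gripper opens to 85 mm and grips with 20 to 120 N. Pads are 22 mm wide; open, the fingers measure 114 mm over their backs; the gripper's body (76 mm by 85 mm) begins 54 mm behind the grasp point. The pads swing forward as they close: fully open they stand 13 mm farther back than shut.
Start: joints at [76.089, 4.979, 10.078, 95.1, 0, 90], TCP at [0.132, 0.534, 0.304] pointing down, gripper open.
Joint ranges: [-179.16, 179.16], [-48.56, 103.87], [-65.8, 70.77], [-126.05, 130.52], [-82.76, 87.17], [-180, 180]. Speed limits (degrees/s): [127.2, 127.2, 147.25, 180, 180, 180].

INTERFACE

Orientations are given as [roll, pitch, yaw] about the fixed x, y, z axes, in that order (R = Rz(yaw) Ry(pitch) Rx(roll)).
In Python, from workcell import sensors, imaging, bot gives the robot as it stands.
- The arm moves only by the tool apply_moves, never from a script. Its argument "rows" is a list of rows, each a list of 3 entries, a list of its own where there are three numbers: the shift along the tool's x, y, z in units of 10 cm (1.0 is 10 cm), then the turn, a rotation vector about the tool's x, y, z in units of 30 degrees (1.0 is 30 degrees), then the opening, from 0 (shut) to 1 (fully open). A call has 1 to 20 rows; each row is the pose to reach, as a shift and turn from the pose commanded when the call began, along the tool's axes at that moment; what a row does not reach only later rows make up. A row lasts 1/10 s, in which the tool goes at most 50 mm and 8.59 degrees, less where a joint would pass 70% of its speed; a pose out of reach is approached as far as the arm can. A call with a number of a shift or a turn outside -1 to 1 is refused whole. A call with a gripper value outside its range is refused whole. The fingers move at their own pace and stop on an object; "force" is the grip in N (left out, the last holds). Time passes only in rows, so rows that repeat a pose let the fingers close. It gives the time, the measured TCP pose, the force, the opening and the grip force at its end, in the units of the state.
- sensors.get_obs(): the state, without advancing time (a new reading comes with each control period).
- imaging.camera(name): name is "scene" or "side" or "wrist"; returns (picture, depth): 420x560x3 uint8, red, green, blue; 420x560 float32, m along the optical axis (not along the pixel's ray), 0 where there is no reading.
- imaging.get_calibration(name): a dict with "intrinsics" (3x3 intrinsics, pixels), "world_from_camera" (4x4, takes a point from camera to world coordinates). Camera axes: x right, y down, z forward; pixel columns grow to the right and rows downward; lengths in m; the calibration is good to about 2 mm. The wrist camera is an equidistant fisheye: a pixel r from the principal point sees the ray r / f radians off the axis. A picture is of the moment at which its call begins: read the wrist's pose just before it. get_calibration takes no time and is no camera call; for the wrist camera it gives the pose at the moment of the call.
- bot.job_done(): hands the job in; it is judged then, once.
The state is a dict: "time": time; "q": joint angles; "qd": joint speeds; "joint_efforts": joint torques, N m; "ee_pos": TCP position; "tcp_rot": TCP orientation; "wrist_force": force on the tool from outside, world axes, zero at the start; "torque": the same for the moment, N m; "opening": finger opening in m; "grasp_force": force on a finger pad.
Only numpy, scipy, OpenCV 4.12 (cv2) and the standard library are available. Lean on these libraries where they do the work, as an engineer would, in place of code of your own. Each camera call takes 0.05 s, during which the arm holds its last target. There are 200 camera calls.

TASK

Take the black cutting board out of the dish rack and lean it up to drain in the grey drip tray: the same short edge down, that foot flush along the tray's lip on the side nearest the rack, and its back resting on the rim of the white tubs. Keep hold of it until you feel the foot butted against the lip and the board lying on the rim, easing it on gently, then let go; do not let it fall against the tubs or shove them along, and leave everything else where it stands.

Things in the scene. Friction and masses are not known exactly. Their poses are not given: they have to be found in the camera images.
- board_center (a point): black plastic cutting board with grey end strips, 160 wide x 10 thick x 280 high, 0.3 to 0.6 kg, at the start standing upright on a short edge in one of two slots of the rack; the point is its very centre (140 above the bottom edge). Axes: x along the 160 width, y through the 10 thickness, z along the 280 length to the upper end. Both faces are alike
- board: the same cutting board; origin at the middle of its bottom edge, 140 mm below board_center, same axes
- foot_a (a point): one end (board's -x) of the board's bottom edge, in the middle of the 10 mm thickness
- foot_b (a point): other end (board's +x) of the board's bottom edge, in the middle of the 10 mm thickness
- lip: grey lip of the drip tray on its -y side, the side nearest the rack: straight, fixed, 440 long, 6 thick, inner face upright and standing 16 above the tray's floor. Origin: half-way along, on the line where its inner face meets the tray's floor (the floor is 4 above the cabinet floor). x along the lip, y across the tray to the tubs, z up
- tubs: two white plastic dish tubs nested into one stack (1.2 kg, loose, slides when pushed with about 6 to 9 N), standing on the tray's floor with its long sides parallel to the lip; over the rims 356 (x) x 286 (y), 162 high, open-topped and empty. Origin: centre of the underside. Sides slope inwards below the rims
- tubs_rim (a point): middle of the upper tub's long rim on the lip side, at its outermost line; the rim is a round bead of radius 6 with its axis 6 behind this point, straight for 150 to either side, 156 above the tray's floor. Axes as the tubs
- rack: fixed steel-wire dish rack, 272 (x) x 322 (y) x 99 high; origin at the centre of its underside. Upright U-shaped wire dividers 84 high and 100 wide (x) stand every 22 mm along y; things stand in the slots between them on floor wires 22 above the cabinet floor
- breakfast_board: bystander: small wooden board 190 x 12 x 120 high, upright in the other slot of the rack (the two slots are 154 apart); origin at the middle of its bottom edge
- jug: bystander: glass measuring jug, 104 across, 150 high, handle on one side to 88 from the axis; origin at the centre of its underside
- soap: bystander: green bottle of washing-up liquid, 60 across, 205 high; origin at the centre of its underside
- bottle_brush: bystander: bottle brush lying on the floor between rack and tray, 290 long along its x, bristles 43 thick round the origin's side, blue handle to +x; origin under the middle of the bristles

How it is judged (in metres and radians):
On the way, in this order (a step that is already met when the one before it is completed fails the run):
1. the board is drawn up clear of the rack's slot in the gripper (height (world z) of board_center above 0.255 m and contact force between the fingers and board above 1 N), for 0.1 s.
2. still held, the board stands with its foot butted flush against the lip and its back resting on the tubs' rim (contact force between the fingers and board above 1 N and contact force between board and lip above 0.5 N and contact force between board and tubs above 0.3 N and y of each of foot_a, foot_b in the frame of lip below 0.009 m and z of each of foot_a, foot_b in the frame of lip below 0.01 m), for 0.25 s.
At the end, for the whole second after the job is handed in: The board stands free and still in the tray, both ends of its foot on the tray floor and within about 4 mm of the lip, its back resting on the tubs' rim (lean 17 to 37 degrees from upright); tubs shifted under 8 mm, jug, soap, brush and wooden board under 20 mm (y of foot_a in the frame of lip between 0.001 and 0.0085 m and y of foot_b in the frame of lip between 0.001 and 0.0085 m and z of each of foot_a, foot_b in the frame of lip below 0.006 m and angle between board_center's own z axis and vertical between 0.3 and 0.65 rad and contact force between board and tubs above 0.2 N and linear speed of board below 0.01 m/s and angular speed of board below 0.05 rad/s and distance of tubs from where it was at the start of the episode below 0.008 m and distance of each of jug, soap, bottle_brush, breakfast_board from where it was at the start of the episode below 0.02 m); the robot touches nothing.
It fails at once if the tubs are shoved along (over 8 mm) or tipped (distance of tubs from where it was at the start of the episode above 0.008 m or angle between tubs's own z axis and vertical above 0.1 rad).
It fails at once if the board hits or presses the tubs hard (over 25 N) (contact force between board and tubs above 25 N).
It fails at once if the jug, the soap bottle or the brush is moved by over 20 mm (distance of any of jug, soap, bottle_brush from where it was at the start of the episode above 0.02 m).
It fails at once if the wooden board is moved by over 20 mm (distance of breakfast_board from where it was at the start of the episode above 0.02 m).
It also fails if it takes over 67 s, if anything falls off the work surface, if the arm or the gripper's body presses on something with over 40 N, if the wrist force passes 120 N, or if a joint passes its speed limit or range.

## Working session

There is one attempt and no reset: what is moved stays moved. The work goes in short steps, Python scripts to look and compute and a tool call to move; the robot and the scene stay as the last step left them, time stands still between calls to the robot, and variables do not carry over. Pictures are saved under pics/ and viewed, at most 10 in all, crops included, and the job is handed in when it is done.

Besides the shell and the picture viewer there is one more tool, called after "Call:" in YAML: its name, and indented under it one key for each argument. apply_moves: Moves the arm, as the interface text tells. Its arguments: {"type":"object","properties":{"rows":{"type":"array"},"force":{"type":"number"}},"required":["rows"]}

```bash
mkdir -p pics; ls
python3 - <<'E'
from workcell import sensors, imaging, bot
import cv2,numpy as np
print(sensors.get_obs())
for n in ("scene","side"):
    p,d=imaging.camera(n); cv2.imwrite(f"pics/{n}0.png",p[:,:,::-1]); np.savez(f"{n}0.npz",p=p,d=d); c=imaging.get_calibration(n); print(n,c)
E
```

```text
pics
{'time': 0.0, 'q': array([7.60908694e+01, 5.01051489e+00, 1.00340840e+01, 9.50980958e+01,
       1.52910109e-03, 8.99992845e+01]), 'qd': array([ 0.02268998,  0.03407681, -0.06202922,  0.01673046, -0.02265166,
       -0.05266367]), 'joint_efforts': array([ 2.76390594e-03, -5.20387745e+01,  4.64802217e+01,  1.64272625e-02,
        6.34498406e-05,  1.60182694e-07]), 'ee_pos': array([0.13217447, 0.5337511 , 0.3031853 ]), 'tcp_rot': array([-1.79925473e+02, -1.53003049e-03,  1.66091583e+02]), 'wrist_force': array([-0.41531061, -0.06596268, -0.08290248]), 'torque': array([ 0.00261194, -0.02445384,  0.02853825]), 'grasp_force': 0.0, 'opening': 0.08552470893032825}
scene {'intrinsics': array([[384.07728468,   0.        , 272.29956091],
       [  0.        , 384.07728468, 209.55692641],
       [  0.        ,   0.        ,   1.        ]]), 'world_from_camera': array([[-0.8318541 ,  0.46805222, -0.29823794,  0.90933534],
       [ 0.55476577,  0.68583009, -0.47103293,  0.49415018],
       [-0.01592746, -0.55728288, -0.83016993,  0.98356081],
       [ 0.        ,  0.        ,  0.        ,  1.        ]])}
side {'intrinsics': array([[411.13993438,   0.        , 277.93488057],
       [  0.        , 411.13993438, 214.96080361],
       [  0.        ,   0.        ,   1.        ]]), 'world_from_camera': array([[-0.82299116, -0.39659239,  0.40669402,  0.20886209],
       [-0.56804861,  0.57774199, -0.58611856,  0.53247125],
       [-0.00251405, -0.71339236, -0.70076031,  0.75856428],
       [ 0.        ,  0.        ,  0.        ,  1.        ]])}
```

View pics/scene0.png

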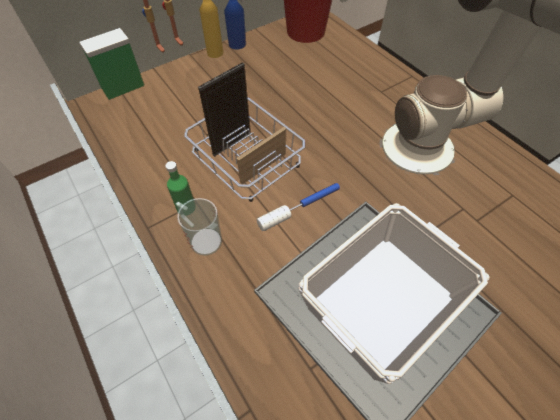

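View pics/side0.png

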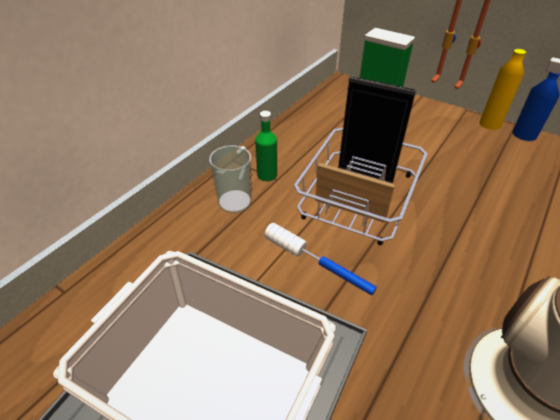

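The scene view shows the black board at about (226,110), upright in the far rack slot, with the wooden board in front at (262,155). The brush is at (300,207), the jug at (200,225), and the tray lip runs from (258,292) to (368,207). The tubs' near rim runs from (303,285) to (397,210). Next I'll measure these.

```bash
cat > h.py <<'E'
import numpy as np,cv2
from workcell import imaging
def cloud(n):
    f=np.load(f"{n}0.npz"); p,d=f["p"],f["d"]; c=imaging.get_calibration(n); K=c["intrinsics"];T=c["world_from_camera"]
    v,u=np.mgrid[:420,:560]; P=np.stack([(u-K[0,2])/K[0,0]*d,(v-K[1,2])/K[1,1]*d,d],-1)
    return p,d,P@T[:3,:3].T+T[:3,3]
def rect(Q): 
    r=cv2.minAreaRect(Q[:,:2].astype(np.float32)*1000); return [np.round(x,1) for x in r], np.round(cv2.boxPoints(r)).tolist()
E
python3 - <<'E'
from h import *
for n,bx in (("scene",(60,160,195,255)),("side",(70,190,335,420))):
    p,d,W=cloud(n); h=cv2.cvtColor(p,cv2.COLOR_RGB2HSV).astype(int); ok=d>0
    box=np.zeros(d.shape,bool); box[bx[0]:bx[1],bx[2]:bx[3]]=1
    m=ok&box&(W[...,2]>0.11)&(h[...,2]<75); Q=W[m]
    c=np.median(Q,0); Q=Q[np.linalg.norm(Q-c,axis=1)<.25]
    u,s,vt=np.linalg.svd(Q-Q.mean(0),full_matrices=False); print(n,"board n",len(Q),"normal",vt[2],"rms",s[2]/len(Q)**.5,"ctr",Q.mean(0), "zrange",np.percentile(Q[:,2],[0.5,99.5]))
    ex=np.array([-vt[2][1],vt[2][0]]);ex/=np.linalg.norm(ex); t=Q[:,:2]@ex; print(" ex",ex,"extent",np.percentile(t,[.5,99.5]), "nrm off",np.median(Q@vt[2]))
    top=Q[Q[:,2]>np.percentile(Q[:,2],97)]; print(" top",rect(top))
    # tubs rim
    m=ok&(W[...,2]>0.158)&(W[...,2]<0.175)&(h[...,1]<70)&(h[...,2]>150)&(np.hypot(W[...,0],W[...,1])>.2)
    nl,L,st,_=cv2.connectedComponentsWithStats(cv2.dilate(m.astype(np.uint8),np.ones((5,5)))); k=1+np.argmax(st[1:,4]); Q=W[m&(L==k)]; print(" rim",len(Q),rect(Q),np.median(Q[:,2]))
    # tray
    m=ok&(abs(W[...,2]-.008)<.02)&(h[...,1]<60)&(h[...,2]<130)
    nl,L,st,_=cv2.connectedComponentsWithStats(m.astype(np.uint8)); k=1+np.argmax(st[1:,4]); Q=W[m&(L==k)]; print(" tray",len(Q),rect(Q),np.percentile(Q[:,2],[5,50,95,99]))
    # objects
    for nm,mm in (("wood",(h[...,0]<25)&(h[...,1]>80)&(W[...,2]>.09)&(W[...,2]<.16)),("green",(h[...,0]>50)&(h[...,0]<85)&(h[...,1]>120)&(W[...,2]>.03)),("blue",(h[...,0]>105)&(h[...,0]<130)&(h[...,1]>150)),("jug",(abs(W[...,2]-.145)<.008))):
        mm=mm&ok; nl,L,st,ce=cv2.connectedComponentsWithStats(mm.astype(np.uint8))
        for k in np.argsort(-st[1:,4])[:3]+1:
            Q=W[L==k]; 
            if len(Q)>40: print(" ",nm,len(Q),ce[k].round(),rect(Q)[0],Q[:,2].min().round(3),Q[:,2].max().round(3))
E
```

```text
scene board n 2300 normal [ 1.44651309e-01 -9.89482474e-01 -6.56923472e-04] rms 0.0016901817323960473 ctr [ 0.53225527 -0.34999354  0.2122253 ] zrange [0.1115953  0.30135682]
 ex [0.98948269 0.14465134] extent [0.39454823 0.55145471] nrm off 0.42311517317010183
 top ([array([ 529.4, -352.3]), array([156.8,  11.5]), np.float64(8.4)], [[451.0, -358.0], [453.0, -369.0], [608.0, -347.0], [606.0, -335.0]])
 rim 3083 ([array([490.6, 345. ]), array([376.6, 285.6]), np.float64(6.7)], [[287.0, 465.0], [320.0, 181.0], [694.0, 225.0], [661.0, 509.0]]) 0.1640147263907893
 tray 635 ([array([506.2, 300.1]), array([446.4, 397.8]), np.float64(8.0)], [[258.0, 466.0], [313.0, 72.0], [755.0, 134.0], [700.0, 528.0]]) [0.00257082 0.01235691 0.0200094  0.02160186]
  wood 723 [261. 149.] [array([ 499. , -202.2]), array([189.4,  14.7]), np.float64(8.4)] 0.09 0.145
  wood 679 [307.  13.] [array([ -58.3, -728.9]), array([ 83.1, 193.3]), np.float64(49.6)] 0.09 0.16
  wood 543 [227. 123.] [array([ 528.2, -350.1]), array([161.1,  12.5]), np.float64(6.2)] 0.09 0.159
  green 119 [177. 184.] [array([ 777.2, -207.8]
[... 1598 characters left out ...]
658 [384.  63.] [array([ 646.2, -625.7]), array([159.6, 584.6]), np.float64(15.5)] 0.03 0.303
  green 863 [266. 149.] [array([ 761.1, -209.6]), array([56.6, 33.2]), np.float64(43.0)] 0.031 0.186
  blue 1606 [537. 108.] [array([ 188.5, -869.4]), array([95.4, 62.5]), np.float64(52.4)] 0.001 0.214
  blue 538 [347. 275.] [array([404.2, -16.1]), array([ 19.5, 136.3]), np.float64(88.7)] 0.006 0.032
  jug 2075 [180. 306.] [array([558.5, 277.5]), array([408. , 210.8]), np.float64(44.7)] 0.137 0.153
  jug 1410 [125.  69.] [array([1379.9, -484.5]), array([1316.3,   16.8]), np.float64(90.0)] 0.137 0.153
  jug 636 [431.  61.] [array([ 576.3, -906.2]), array([447.3,  93.2]), np.float64(16.4)] 0.137 0.153
```

Run:
```python
from h import *
a=np.radians(6.65);ex=np.array([np.cos(a),np.sin(a)]);ey=np.array([-np.sin(a),np.cos(a)])
for n in("scene","side"):
    p,d,W=cloud(n); m=d>0; Q=W[m]; X=Q[:,:2]@ex;Y=Q[:,:2]@ey; h=cv2.cvtColor(p,cv2.COLOR_RGB2HSV)[m].astype(int)
    c=np.array([.489,.345]); print(n,"tubs ctr XY",c@ex,c@ey)
    for lo,hi in((.35,.45),(.45,.55),(.55,.65),(.65,.72)):
        s=(X>lo)&(X<hi)&(Q[:,2]<.05)
        print((lo,hi),[(round(y*1000),round(np.median(Q[s&(abs(Y-y)<.0025),2])*1000,1),int(np.median(h[s&(abs(Y-y)<.0025),1])),int((s&(abs(Y-y)<.0025)).sum())) for y in np.arange(.02,.11,.005) if (s&(abs(Y-y)<.0025)).sum()>3])
        s=(X>lo)&(X<hi)&(abs(Q[:,2]-.164)<.006)&(h[:,1]<70)&(Y<.2)
        print("  rim Y",np.percentile(Y[s],[1,5,50,95]),s.sum())
    s=(h[:,1]<60)&(Q[:,2]<.03)&(Y<.1)&(Y>.03)&(h[:,2]<130); print(np.percentile(X[s],[.5,99.5]))
    # lip-edge line: per X column, min Y of lip points z>0.013
    s=(Q[:,2]>.013)&(Q[:,2]<.03)&(h[:,1]<60)&(h[:,2]<150)&(Y>.02)&(Y<.075)&(X>.3)&(X<.75)
    k=np.polyfit(X[s],Y[s],1); print("lip fit",k,"slope deg",np.degrees(k[0]),s.sum(),np.std(Y[s]-np.polyval(k,X[s])))
```

```text
scene tubs ctr XY 0.5256624257685133 0.28605071951519756
(0.35, 0.45) [(20, np.float64(-1.3), 102, 45), (25, np.float64(-0.4), 103, 41), (30, np.float64(-0.3), 102, 47), (35, np.float64(-1.0), 93, 45), (45, np.float64(18.6), 22, 28), (50, np.float64(10.4), 17, 101), (55, np.float64(2.9), 14, 48), (60, np.float64(3.1), 14, 44), (65, np.float64(2.9), 14, 46), (70, np.float64(3.4), 14, 49), (75, np.float64(3.3), 14, 51), (80, np.float64(3.7), 13, 49), (85, np.float64(3.2), 13, 48), (90, np.float64(2.5), 14, 50), (95, np.float64(3.7), 18, 38)]
  rim Y [-0.99081656 -0.98555953  0.15176603  0.19278104] 300
(0.45, 0.55) [(20, np.float64(-1.4), 103, 50), (25, np.float64(-0.4), 102, 48), (30, np.float64(-0.8), 102, 50), (35, np.float64(-0.4), 92, 49), (45, np.float64(18.8), 23, 35), (50, np.float64(10.4), 17, 98), (55, np.float64(2.8), 14, 53), (60, np.float64(3.7), 14, 49), (65, np.float64(3.7), 14, 54), (70, np.float64(3.9), 14, 53), (75, np.float64(2.9), 14, 54), (80, np.float64(3.5), 14, 53), (85, np.float64(3.2), 14, 56), (90, np.float64(3.1), 14, 49), (95, np.float64(3.4), 18, 45)]
  ri
[... 2280 characters left out ...]
[-1.00007025 -0.99509069  0.14948604  0.15523894] 535
(0.55, 0.65) [(20, np.float64(0.1), 156, 75), (25, np.float64(-0.4), 155, 76), (30, np.float64(0.1), 152, 74), (35, np.float64(2.0), 124, 5), (45, np.float64(19.4), 73, 40), (50, np.float64(16.9), 23, 155)]
  rim Y [-0.40520986  0.14517176  0.15203727  0.15522656] 329
(0.65, 0.72) [(20, np.float64(-0.1), 156, 43), (25, np.float64(-0.4), 156, 52), (30, np.float64(-0.2), 152, 48), (35, np.float64(1.7), 121, 4), (45, np.float64(19.7), 71, 26), (50, np.float64(17.0), 22, 98)]
  rim Y [0.14488575 0.14760968 0.16207039 0.19542681] 262
[0.08609664 0.74805103]
lip fit [-0.00801087  0.05449157] slope deg -0.458989169818255 649 0.003611320713643677
```

Call:
apply_moves:
  rows:
    - [[0,0,-0.5],[0,0,0],1]
    - [[0,0,-1],[0,0,-0.3],1]
    - [[0.5,-0.3,-1],[0,0,-0.3],1]

```text
time: 0.4
ee_pos: [0.0873, 0.522, 0.411]
tcp_rot: [179.3, 0.1, 175.3]
wrist_force: [-1.8, 1.6, -0.2]
opening: 0.0853
grasp_force: 0.0
```

```bash
python3 -c "
from workcell import sensors
o=sensors.get_obs()
for k in('q','ee_pos','tcp_rot'):print(o[k].round(3))"
```

```text
[ 8.05270e+01  5.54700e+00  2.29430e+01  1.06701e+02 -5.00000e-02
  8.52430e+01]
[0.087 0.522 0.411]
[1.79312e+02 1.08000e-01 1.75283e+02]
```

Call:
apply_moves:
  rows:
    - [[0,0,-0.2],[0,0,-0.25],1]
    - [[0,0,-0.2],[0,0,-0.443],1]
    - [[0,0,-0.2],[0,0,-0.443],1]

```text
time: 0.7
ee_pos: [0.0841, 0.5193, 0.424]
tcp_rot: [180.0, 0.0, -171.5]
wrist_force: [0.3, -0.7, 0.4]
opening: 0.0852
grasp_force: 0.0
```

Call:
apply_moves:
  rows:
    - [[-0.27,-0.31,0],[0,0,0],1]
    - [[-0.53,-0.62,0],[0,0,0],1]
    - [[-0.8,-0.93,0],[0,0,0],1]
    - [[-0.8,-0.93,0],[0,0,0],1]

```text
time: 1.1
ee_pos: [0.1797, 0.4364, 0.424]
tcp_rot: [-180.0, 0.0, -172.0]
wrist_force: [-0.6, 0.7, 0.4]
opening: 0.0855
grasp_force: 0.0
```

Call:
apply_moves:
  rows:
    - [[-0.27,-0.31,0],[0,0,0],1]
    - [[-0.53,-0.62,0],[0,0,0],1]
    - [[-0.8,-0.93,0],[0,0,0],1]
    - [[-0.8,-0.93,0],[0,0,0],1]

```text
time: 1.5
ee_pos: [0.2723, 0.3563, 0.4235]
tcp_rot: [-179.9, 0.0, -172.0]
wrist_force: [0.2, -0.1, 0.2]
opening: 0.0851
grasp_force: 0.0
```

Call:
apply_moves:
  rows:
    - [[-0.27,-0.31,0],[0,0,0],1]
    - [[-0.53,-0.62,0],[0,0,0],1]
    - [[-0.8,-0.93,0],[0,0,0],1]
    - [[-0.8,-0.93,0],[0,0,0],1]

```text
time: 1.9
ee_pos: [0.3649, 0.2763, 0.4229]
tcp_rot: [-179.9, -0.1, -172.0]
wrist_force: [-0.3, 0.4, -0.2]
opening: 0.0853
grasp_force: 0.0
```

Call:
apply_moves:
  rows:
    - [[-0.27,-0.31,0],[0,0,0],1]
    - [[-0.53,-0.62,0],[0,0,0],1]
    - [[-0.8,-0.93,0],[0,0,0],1]
    - [[-0.8,-0.93,0],[0,0,0],1]

```text
time: 2.3
ee_pos: [0.4576, 0.1963, 0.4223]
tcp_rot: [-179.9, -0.1, -171.9]
wrist_force: [0.2, 1.4, 0.3]
opening: 0.0855
grasp_force: 0.0
```

Call:
apply_moves:
  rows:
    - [[0,-0.31,0],[0,0,0],1]
    - [[0,-0.62,0],[0,0,0],1]
    - [[0,-0.93,0],[0,0,0],1]
    - [[0,-0.93,0],[0,0,0],1]

```text
time: 2.7
ee_pos: [0.4687, 0.1045, 0.4237]
tcp_rot: [-180.0, -0.0, -171.9]
wrist_force: [-0.1, 0.3, 0.2]
opening: 0.0852
grasp_force: 0.0
```

Call:
apply_moves:
  rows:
    - [[0,-0.31,0],[0,0,0],1]
    - [[0,-0.62,0],[0,0,0],1]
    - [[0,-0.93,0],[0,0,0],1]
    - [[0,-0.93,0],[0,0,0],1]

```text
time: 3.1
ee_pos: [0.4826, 0.0129, 0.4234]
tcp_rot: [-180.0, -0.0, -171.8]
wrist_force: [0.1, -0.6, -0.2]
opening: 0.0853
grasp_force: 0.0
```

Call:
apply_moves:
  rows:
    - [[0,-0.31,0],[0,0,0],1]
    - [[0,-0.62,0],[0,0,0],1]
    - [[0,-0.93,0],[0,0,0],1]
    - [[0,-0.93,0],[0,0,0],1]

```text
time: 3.5
ee_pos: [0.4965, -0.0789, 0.4231]
tcp_rot: [180.0, -0.1, -171.8]
wrist_force: [0.4, 0.2, -0.3]
opening: 0.0854
grasp_force: 0.0
```

Call:
apply_moves:
  rows:
    - [[0,-0.31,0],[0,0,0],1]
    - [[0,-0.62,0],[0,0,0],1]
    - [[0,-0.93,0],[0,0,0],1]
    - [[0,-0.93,0],[0,0,0],1]

```text
time: 3.9
ee_pos: [0.5103, -0.1709, 0.4228]
tcp_rot: [180.0, -0.1, -171.8]
wrist_force: [0.7, -0.2, -0.4]
opening: 0.0853
grasp_force: 0.0
```

Call:
apply_moves:
  rows:
    - [[0,-0.31,0],[0,0,0],1]
    - [[0,-0.62,0],[0,0,0],1]
    - [[0,-0.7,0],[0,0,0],1]
    - [[0,-0.7,0],[0,0,0],1]
    - [[0,-0.7,0],[0,0,0],1]

```text
time: 4.4
ee_pos: [0.5199, -0.2379, 0.424]
tcp_rot: [180.0, 0.0, -171.6]
wrist_force: [-0.0, 0.1, -0.6]
opening: 0.0854
grasp_force: 0.0
```

Run:
```python
from workcell import sensors, imaging
import cv2,numpy as np
c=imaging.get_calibration("wrist"); p,d=imaging.camera("wrist"); cv2.imwrite("pics/w1.png",p[:,:,::-1]); np.savez("w1.npz",p=p,d=d,K=c["intrinsics"],T=c["world_from_camera"])
o=sensors.get_obs()
for k in('q','ee_pos','tcp_rot','wrist_force','torque'):print(o[k].round(4))
print(c)
```

```text
[-2.459350e+01  1.331140e+01  3.339670e+01  1.100775e+02  2.250000e-02
 -3.303040e+01]
[ 0.5198 -0.2378  0.4242]
[ 1.799854e+02  1.880000e-02 -1.715630e+02]
[ 0.3314  0.0981 -0.7378]
[ 0.0298  0.0137 -0.0182]
{'intrinsics': array([[325.1922621 ,   0.        , 273.40392009],
       [  0.        , 325.1922621 , 210.55885775],
       [  0.        ,   0.        ,   1.        ]]), 'world_from_camera': array([[-1.47048463e-01,  9.43996537e-01,  2.95376519e-01,
         4.44560792e-01],
       [ 9.89129127e-01,  1.40509728e-01,  4.33657388e-02,
        -2.49307992e-01],
       [-5.66167221e-04,  2.98542383e-01, -9.54396210e-01,
         4.92874253e-01],
       [ 0.00000000e+00,  0.00000000e+00,  0.00000000e+00,
         1.00000000e+00]])}
```

View pics/w1.png

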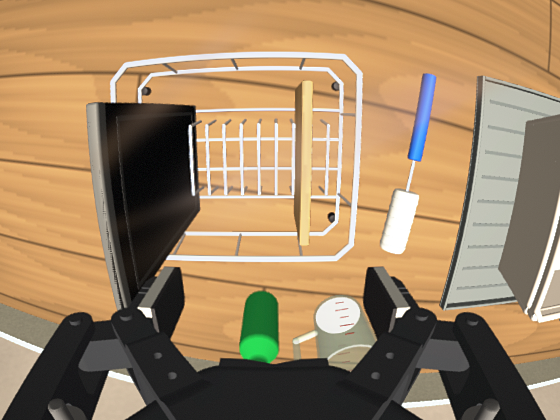

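The wrist view shows the board's grey top edge running from (97,105) to (122,305). The lip runs from (481,78) to (445,305), and the wooden board is at (303,165). I'll refine the board top and lip positions from this view.

```bash
cat >> h.py <<'E'
def wcloud(f):
    f=np.load(f); p,d,K,T=f["p"],f["d"],f["K"],f["T"]
    v,u=np.mgrid[:420,:560]; x,y=u-K[0,2],v-K[1,2]; r=np.hypot(x,y)+1e-9; th=r/K[0,0]
    P=np.stack([np.tan(th)*x/r*d,np.tan(th)*y/r*d,d],-1); return p,d,P@T[:3,:3].T+T[:3,3]
E
python3 - <<'E'
from h import *
p,d,W=wcloud("w1.npz"); ok=d>0; h=cv2.cvtColor(p,cv2.COLOR_RGB2HSV).astype(int)
m=ok&(W[...,2]>.294)&(W[...,2]<.312)&(W[...,1]<-.3); m[300:]=0; Q=W[m]; print("top",len(Q),rect(Q),np.median(Q[:,2]))
k=np.polyfit(Q[:,0],Q[:,1],1); print(k,np.degrees(np.arctan(k[0])), "y at .527",np.polyval(k,.527), Q[:,0].min(),Q[:,0].max())
m=ok&(W[...,2]>.005)&(W[...,2]<.28)&(W[...,1]<-.3)&(h[...,2]<60); m[300:]=0;Q=W[m]
if len(Q):
    k=np.polyfit(Q[:,0],Q[:,1],1); print("face",k,np.degrees(np.arctan(k[0])),np.polyval(k,.527),Q[:,2].min())
a=np.radians(6.65);ex=np.array([np.cos(a),np.sin(a)]);ey=np.array([-np.sin(a),np.cos(a)])
X=W[...,:2]@ex;Y=W[...,:2]@ey
for s in [ok&(W[...,2]>.015)&(W[...,2]<.026)&(Y>.03)&(Y<.07)&(h[...,1]<90)]:
    print("lip",s.sum(),np.percentile(Y[s],[2,10,50,90,98]),np.percentile(X[s],[1,99])); k=np.polyfit(X[s],Y[s],1); print(np.degrees(k[0]),np.std(Y[s]-np.polyval(k,X[s])))
for y in np.arange(.036,.064,.002):
    s=ok&(abs(Y-y)<.001)&(X>.35)&(X<.6)&(W[...,2]<.05); print(round(y,3),s.sum(),np.median(W[s][:,2]).round(4),int(np.median(h[s][:,1])),end="; ")
s=ok&(abs(W[...,2]-.164)<.006)&(Y>.12)&(Y<.17)&(X>.38); print("rim",s.sum(),np.percentile(Y[s],[2,10,50]) if s.sum() else '')
s=ok&(W[...,2]>.09)&(W[...,2]<.16)&(W[...,1]<-.15)&(W[...,1]>-.26)&(h[...,1]>60); print("wood",rect(W[s]),W[s][:,2].max())
E
```

```text
top 3166 ([array([ 521.6, -356.5]), array([147.7,  11.9]), np.float64(8.6)], [[448.0, -362.0], [449.0, -373.0], [596.0, -351.0], [594.0, -340.0]]) 0.30050374099131527
[ 0.14883701 -0.43299558] 8.465586333677303 y at .527 -0.3545584786325741 0.44851405042847675 0.5939058493086109
face [ 0.15480597 -0.4331802 ] 8.799876288519831 -0.35159745959071986 0.005948326239739732
lip 909 [0.04149867 0.04231605 0.04463909 0.04910322 0.06507586] [0.31735125 0.94919043]
0.2741936911058765 0.005074233521741604
0.036 122 -0.0014 133; 0.038 124 -0.0016 133; 0.04 116 -0.0015 135; 0.042 604 0.0082 16; 0.044 544 0.0097 16; 0.046 115 0.0184 16; 0.048 76 0.0181 16; 0.05 7 0.0168 15;
  return _methods._mean(a, axis=axis, dtype=dtype,
  ret = ret.dtype.type(ret / rcount)
Traceback (most recent call last):
ValueError: cannot convert float NaN to integer
```

Call:
apply_moves:
  rows:
    - [[0.03,-0.33,0],[0,0,0],1]
    - [[0.06,-0.66,0],[0,0,0],1]
    - [[0.1,-0.99,0],[0,0,0],1]
    - [[0.1,-1,0],[0,0,0],1]
    - [[0.1,-1,0],[0,0,0],1]

```text
time: 4.95
ee_pos: [0.5245, -0.3393, 0.4238]
tcp_rot: [180.0, -0.0, -171.6]
wrist_force: [0.2, -0.2, 0.1]
opening: 0.0854
grasp_force: 0.0
```

Call:
apply_moves:
  rows:
    - [[0,-0.165,0],[0,0,0],1]
    - [[0,-0.165,0],[0,0,0],1]
    - [[0,-0.165,0],[0,0,0],1]
    - [[0,-0.165,0],[0,0,0],1]

```text
time: 5.35
ee_pos: [0.5267, -0.3549, 0.4244]
tcp_rot: [-180.0, 0.0, -171.6]
wrist_force: [-0.6, -0.6, -0.8]
opening: 0.0854
grasp_force: 0.0
```

Call:
apply_moves:
  rows:
    - [[0,0,0.2],[0,0,0],1]
    - [[0,0,0.4],[0,0,0],1]
    - [[0,0,0.6],[0,0,0],1]
    - [[0,0,0.8],[0,0,0],1]
    - [[0,0,0.9],[0,0,0],1]
    - [[0,0,0.9],[0,0,0],1]
    - [[0,0,0.9],[0,0,0],1]

```text
time: 6.05
ee_pos: [0.5267, -0.3559, 0.3349]
tcp_rot: [-180.0, 0.0, -171.6]
wrist_force: [0.5, -0.8, 0.4]
opening: 0.0853
grasp_force: 0.0
```

Run:
```python
from workcell import sensors, imaging
import cv2,numpy as np
c=imaging.get_calibration("wrist"); p,d=imaging.camera("wrist"); cv2.imwrite("pics/w2.png",p[:,:,::-1]); np.savez("w2.npz",p=p,d=d,K=c["intrinsics"],T=c["world_from_camera"])
o=sensors.get_obs()
for k in('q','ee_pos','tcp_rot','wrist_force','torque'):print(o[k].round(4))
```

```text
[-3.40522e+01  1.84005e+01  2.92730e+01  1.00783e+02  7.00000e-04
 -4.24420e+01]
[ 0.5268 -0.356   0.3352]
[-1.799401e+02  6.650000e-02 -1.716102e+02]
[0.4587 0.132  0.7219]
[-0.0176 -0.0197 -0.0442]
```

View pics/w2.png

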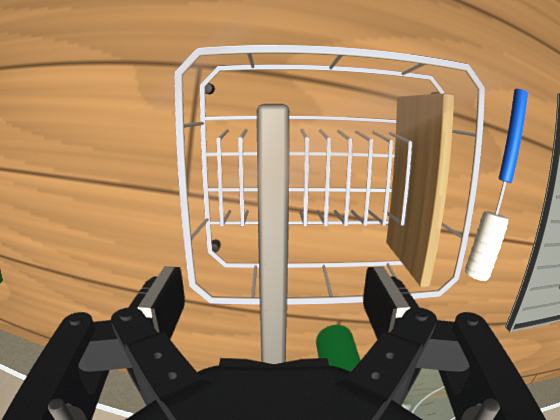

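The board's grey top edge (258–288, 105–360) is centred between the pads and parallel to them. I'll lower the last 20 mm and close.

Call:
apply_moves:
  force: 60
  rows:
    - [[0,0,0.1],[0,0,0],1]
    - [[0,0,0.2],[0,0,0],1]
    - [[0,0,0.2],[0,0,0],0.6]
    - [[0,0,0.2],[0,0,0],0.3]
    - [[0,0,0.2],[0,0,0],0.2]
    - [[0,0,0.2],[0,0,0],0.1]
    - [[0,0,0.2],[0,0,0],0]
    - [[0,0,0.2],[0,0,0],0]
    - [[0,0,0.2],[0,0,0],0]
    - [[0,0,0.2],[0,0,0],0]
    - [[0,0,0.2],[0,0,0],0]
    - [[0,0,0.2],[0,0,0],0]
    - [[0,0,0.2],[0,0,0],0]

```text
time: 7.4
ee_pos: [0.5267, -0.3562, 0.3142]
tcp_rot: [-180.0, 0.0, -171.6]
wrist_force: [-0.2, 0.5, 6.0]
opening: 0.0095
grasp_force: 59.1
```

Call:
apply_moves:
  rows:
    - [[0,0,-0.1],[0,0,0],0]
    - [[0,0,-0.2],[0,0,0],0]
    - [[0,0,-0.3],[0,0,0],0]
    - [[0,0,-0.3],[0,0,0],0]
    - [[0,0,-0.3],[0,0,0],0]
    - [[0,0,-0.3],[0,0,0],0]

```text
time: 8.0
ee_pos: [0.5267, -0.3562, 0.3433]
tcp_rot: [180.0, -0.0, -171.6]
wrist_force: [-0.1, 0.1, -3.9]
opening: 0.0097
grasp_force: 58.7
```

Call:
apply_moves:
  rows:
    - [[0,0,-0.2],[0,0,0],0]
    - [[0,0,-0.4],[0,0,0],0]
    - [[0,0,-0.6],[0,0,0],0]
    - [[0,0,-0.8],[0,0,0],0]
    - [[0,0,-0.9],[0,0,0],0]
    - [[0,0,-0.9],[0,0,0],0]

```text
time: 8.6
ee_pos: [0.5269, -0.3563, 0.4349]
tcp_rot: [-179.9, 0.1, -171.6]
wrist_force: [0.4, -0.3, -4.6]
opening: 0.0095
grasp_force: 58.9
```

Call:
apply_moves:
  rows:
    - [[0,0,-0.2],[0,0,0],0]
    - [[0,0,-0.4],[0,0,0],0]
    - [[0,0,-0.5],[0,0,0],0]
    - [[0,0,-0.5],[0,0,0],0]
    - [[0,0,-0.5],[0,0,0],0]
    - [[0,0,-0.5],[0,0,0],0]

```text
time: 9.2
ee_pos: [0.5269, -0.3563, 0.483]
tcp_rot: [180.0, -0.0, -171.6]
wrist_force: [0.4, -0.3, -3.6]
opening: 0.0094
grasp_force: 59.3
```

Run:
```python
from workcell import sensors, imaging
import cv2,numpy as np
o=sensors.get_obs()
for k in('q','ee_pos','tcp_rot','wrist_force','torque'):print(o[k].round(4))
for n in ("scene","side"):
    p,d=imaging.camera(n); np.savez(f"{n}0.npz",p=p,d=d)
    from h import *
    p,d,W=cloud(n); h=cv2.cvtColor(p,cv2.COLOR_RGB2HSV).astype(int)
    s=(d>0)&(h[...,2]<75)&(abs(W[...,0]-.527)<.09)&(abs(W[...,1]+.355)<.06)&(W[...,2]>.16)&(W[...,2]<.39); Q=W[s]
    u,sv,vt=np.linalg.svd(Q-Q.mean(0),full_matrices=False); print(n,len(Q),"normal",vt[2],Q.mean(0),np.percentile(Q[:,2],[.5,99.5]))
```

```text
[-3.406910e+01  3.428480e+01  7.006280e+01  1.258344e+02 -2.400000e-03
 -4.244780e+01]
[ 0.5269 -0.3563  0.483 ]
[ 1.799637e+02 -4.330000e-02 -1.716213e+02]
[ 0.3905 -0.2898 -3.5849]
[-0.0116  0.0191 -0.0463]
scene 2899 normal [ 0.14242045 -0.98980497 -0.00159547] [ 0.53199934 -0.35019963  0.29917092] [0.1931378  0.38942146]
side 5325 normal [-0.14630302  0.98923615  0.00269542] [ 0.52374301 -0.35100923  0.29780399] [0.19284984 0.38918906]
```

Call:
apply_moves:
  rows:
    - [[0,0,0.1],[0,0,0],0]
    - [[0,0,0.15],[0,0,0],0]
    - [[0,0,0.15],[0,0,0],0]

```text
time: 9.6
ee_pos: [0.5264, -0.356, 0.4683]
tcp_rot: [180.0, -0.0, -171.6]
wrist_force: [0.1, -0.4, -3.5]
opening: 0.0095
grasp_force: 59.3
```

Call:
apply_moves:
  rows:
    - [[-0.06,0.2,0],[0,0,0],0]
    - [[-0.12,0.4,0],[0,0,0],0]
    - [[-0.18,0.6,0],[0,0,0],0]
    - [[-0.24,0.8,0],[0,0,0],0]
    - [[-0.3,1,0],[0,0,0],0]

```text
time: 10.1
ee_pos: [0.5417, -0.252, 0.4693]
tcp_rot: [-180.0, 0.0, -171.6]
wrist_force: [0.8, -0.4, -4.1]
opening: 0.0095
grasp_force: 59.3
```

Call:
apply_moves:
  rows:
    - [[-0.06,0.2,0],[0,0,0],0]
    - [[-0.12,0.4,0],[0,0,0],0]
    - [[-0.18,0.6,0],[0,0,0],0]
    - [[-0.24,0.8,0],[0,0,0],0]
    - [[-0.3,1,0],[0,0,0],0]
    - [[-0.3,1,0],[0,0,0],0]

```text
time: 10.7
ee_pos: [0.557, -0.1475, 0.4696]
tcp_rot: [180.0, 0.1, -171.5]
wrist_force: [-0.8, 0.6, -3.4]
opening: 0.0095
grasp_force: 59.5
```

```bash
python3 -c "
from workcell import sensors
o=sensors.get_obs()
for k in('q','ee_pos','tcp_rot','wrist_force','torque'):print(o[k].round(3))"
```

```text
[-1.48450e+01  1.79350e+01  4.47960e+01  1.16814e+02  4.00000e-02
 -2.33560e+01]
[ 0.557 -0.147  0.47 ]
[ 1.79982e+02  5.90000e-02 -1.71489e+02]
[-0.807  0.64  -3.409]
[-0.17   0.003 -0.046]
```

Call:
apply_moves:
  rows:
    - [[0.03,0.2,0.07],[0,0,0],0]
    - [[0.06,0.4,0.14],[0,0,0],0]
    - [[0.09,0.6,0.21],[0,0,0],0]
    - [[0.12,0.8,0.28],[0,0,0],0]
    - [[0.15,1,0.35],[0,0,0],0]

```text
time: 11.2
ee_pos: [0.5271, -0.0526, 0.4339]
tcp_rot: [-180.0, 0.0, -171.6]
wrist_force: [-0.6, -0.5, -3.4]
opening: 0.0091
grasp_force: 59.5
```

Call:
apply_moves:
  rows:
    - [[0.03,0.2,0.07],[0,0,0],0]
    - [[0.06,0.4,0.14],[0,0,0],0]
    - [[0.09,0.6,0.21],[0,0,0],0]
    - [[0.12,0.8,0.28],[0,0,0],0]
    - [[0.15,1,0.35],[0,0,0],0]

```text
time: 11.7
ee_pos: [0.4977, 0.0442, 0.399]
tcp_rot: [-180.0, 0.0, -171.6]
wrist_force: [-0.1, 1.2, -4.0]
opening: 0.009
grasp_force: 59.5
```

Call:
apply_moves:
  rows:
    - [[0,0.2,0],[0,0,0.03],0]
    - [[0,0.4,0],[0,0,0.06],0]
    - [[-0.03,0.6,0],[0,0,0.06],0]
    - [[-0.03,0.8,0],[0,0,0.06],0]
    - [[-0.03,0.85,0],[0,0,0.06],0]
    - [[-0.03,0.85,0],[0,0,0.06],0]
    - [[-0.03,0.85,0],[0,0,0.06],0]
    - [[-0.03,0.85,0],[0,0,0.06],0]

```text
time: 12.5
ee_pos: [0.4888, 0.1277, 0.399]
tcp_rot: [-180.0, 0.0, -173.5]
wrist_force: [0.2, -0.5, -3.7]
opening: 0.0093
grasp_force: 59.5
```

Run:
```python
from h import *
from workcell import sensors
o=sensors.get_obs()
for k in('q','ee_pos','tcp_rot','wrist_force','torque'):print(o[k].round(4))
c=imaging.get_calibration("wrist"); p,d=imaging.camera("wrist"); np.savez("w3.npz",p=p,d=d,K=c["intrinsics"],T=c["world_from_camera"]); cv2.imwrite("pics/w3.png",p[:,:,::-1])
p,d=imaging.camera("scene"); np.savez("scene0.npz",p=p,d=d); cv2.imwrite("pics/s3.png",p[:,:,::-1])
```

```text
[ 1.464360e+01  2.147300e+00  1.793800e+01  1.057829e+02 -1.380000e-02
  8.116000e+00]
[0.4888 0.1277 0.399 ]
[-1.799875e+02  9.700000e-03 -1.734723e+02]
[ 0.1573 -0.4677 -3.7022]
[-0.0171  0.0099 -0.0257]
```

View pics/s3.png

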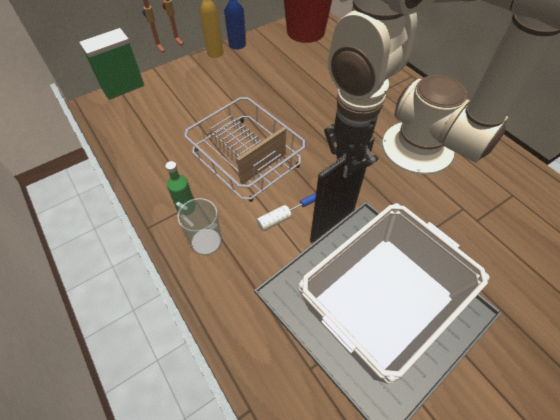

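View pics/w3.png

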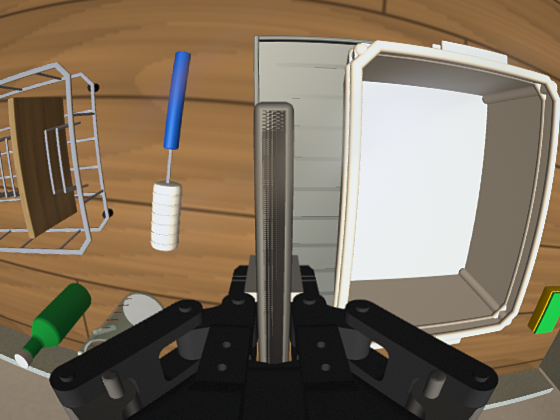

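The scene view shows the board held upright just over the lip, with the brush and other objects undisturbed. In the wrist view the lip is the line at u≈257, the rim's outer edge is at u≈345–350, and the board is at u 257–293. I'll measure the rim and lip from here.

Run:
```python
from h import *
p,d,W=wcloud("w3.npz"); ok=d>0; h=cv2.cvtColor(p,cv2.COLOR_RGB2HSV).astype(int)
a=np.radians(6.65);ex=np.array([np.cos(a),np.sin(a)]);ey=np.array([-np.sin(a),np.cos(a)])
X=W[...,:2]@ex;Y=W[...,:2]@ey;Z=W[...,2]
t=np.array([.4888,.1277]);print("tcp XY",t@ex,t@ey)
s=ok&(abs(Z-.16)<.008)&(Y>.12)&(Y<.18)&(X>.38)&(X<.66)
xs,ym=[],[]
for x in np.arange(.38,.65,.02):
    q=s&(abs(X-x)<.01)
    if q.sum()>10: xs.append(x);ym.append(np.percentile(Y[q],2))
k=np.polyfit(xs,ym,1);print("rim outer",np.round(ym,4),"deg",np.degrees(k[0]))
s=ok&(Z>.014)&(Z<.026)&(Y>.03)&(Y<.06)
for x in np.arange(.3,.75,.02):
    q=s&(abs(X-x)<.01)
    if q.sum()>6: print(round(x,2),q.sum(),np.percentile(Y[q],[3,50,97]).round(4),end=' ')
print()
for y in np.arange(.038,.07,.002):
    q=ok&(abs(Y-y)<.001)&(X>.29)&(X<.4)&(Z<.05)
    if q.sum(): print(round(y,3),q.sum(),np.median(Z[q]).round(4),end='; ')
s=ok&(Z>.35)&(Z<.4)&(abs(Y-t@ey)<.02)&(np.arange(420)[:,None]<230); print("\nboard top",rect(W[s]),Z[s].max(),Y[s].min(),Y[s].max())
p,d,W=cloud("scene"); h=cv2.cvtColor(p,cv2.COLOR_RGB2HSV).astype(int)
s=(d>0)&(h[...,2]<75)&(h[...,1]<90)&(abs(W[...,0]-.489)<.1)&(abs(W[...,1]-.125)<.05)&(W[...,2]>.09)&(W[...,2]<.3); Q=W[s]
u,sv,vt=np.linalg.svd(Q-Q.mean(0),full_matrices=False); print("face",len(Q),"normal",vt[2],sv[2]/len(Q)**.5,np.percentile(Q[:,2],.5), np.percentile(Q[:,:2]@ey,[5,50,95]),np.percentile(Q[:,:2]@ex,[.5,99.5]))
```

```text
tcp XY 0.5002995647826459 0.07023585607291388
rim outer [0.1418 0.1418 0.1416 0.1417 0.1418 0.1416 0.1419 0.1422 0.1422 0.1419
 0.1416 0.142  0.1416 0.1419] deg 0.02730730138388151
0.32 82 [0.0433 0.0488 0.0596] 0.34 54 [0.0433 0.046  0.0475] 0.36 73 [0.0433 0.046  0.0487] 0.38 70 [0.0432 0.046  0.0487] 0.4 63 [0.0432 0.0459 0.0487] 0.42 9 [0.0444 0.0458 0.0483] 
0.038 73 -0.0012; 0.04 146 -0.0012; 0.042 16 -0.0008; 0.044 138 0.0186; 0.046 78 0.0184; 0.048 132 0.0179; 0.05 142 0.003; 0.052 79 0.003; 0.054 114 0.0026; 0.056 107 0.0031; 0.058 74 0.0028; 0.06 147 0.0029; 0.062 73 0.0028; 0.064 144 0.0028; 0.066 79 0.0028; 0.068 110 0.0029; 0.07 111 0.0027; 
board top ([array([427.6, 120.3]), array([34.4, 10.5]), np.float64(7.1)], [[410.0, 123.0], [411.0, 113.0], [445.0, 117.0], [444.0, 128.0]]) 0.38754195775871536 0.0646418919122588 0.07521695081734217
face 1671 normal [-1.05445759e-01  9.94424999e-01  3.36329633e-04] 0.0012475841217297018 0.11269654776317402 [0.07303495 0.07542865 0.07641094] [0.42729329 0.58194008]
```

Call:
apply_moves:
  rows:
    - [[0,0.08,0.1],[0.06,0,0],0]
    - [[0,0.16,0.2],[0.12,0,0],0]
    - [[0,0.24,0.3],[0.18,0,0],0]
    - [[0,0.32,0.4],[0.24,0,0],0]
    - [[0,0.41,0.5],[0.3,0,0],0]
    - [[0,0.49,0.6],[0.36,0,0],0]
    - [[0,0.57,0.7],[0.42,0,0],0]
    - [[0,0.65,0.8],[0.48,0,0],0]
    - [[0,0.73,0.9],[0.54,0,0],0]
    - [[0,0.81,0.98],[0.6,0,0],0]
    - [[0,0.81,0.98],[0.6,0,0],0]
    - [[0,0.81,0.98],[0.6,0,0],0]
    - [[0,0.81,0.98],[0.6,0,0],0]

```text
time: 13.9
ee_pos: [0.4795, 0.2087, 0.3015]
tcp_rot: [-162.0, 0.0, -173.4]
wrist_force: [-0.3, 0.1, -3.2]
opening: 0.009
grasp_force: 59.5
```

```bash
cat > st.py <<'E'
import numpy as np
from workcell import sensors
from scipy.spatial.transform import Rotation as R
o=sensors.get_obs(); a=np.radians(6.65)
L=np.array([[np.cos(a),np.sin(a),0],[-np.sin(a),np.cos(a),0],[0,0,1]])
M=L@R.from_euler("xyz",o["tcp_rot"],degrees=True).as_matrix(); P=L@o["ee_pos"]-[0,.049,.004]
F=P+.292*M[:,2]
print("t",o["time"],"q",o["q"].round(1),"foot",(F*1000).round(1),"lean",np.degrees(np.arctan2(-M[1,2],-M[2,2])).round(2),"yawerr",np.degrees(np.arctan2(M[1,0],M[0,0])).round(2),"roll",np.degrees(M[0,2]).round(2))
print("force lip",(L@o["wrist_force"]).round(2),"torque",(L@o["torque"]).round(3),"grip",o["opening"],o["grasp_force"])
E
python3 st.py
python3 - <<'E'
from h import *
from workcell import imaging
for n in("scene","side"):
    p,d=imaging.camera(n); np.savez(f"{n}0.npz",p=p,d=d); cv2.imwrite(f"pics/{n}4.png",p[:,:,::-1])
E
```

```text
t 13.9 q [ 30.1   6.6  10.3 101.  -16.4  24.6] foot [500.6  12.7  19.8] lean 17.97 yawerr 179.92 roll 0.02
force lip [-0.33  0.12 -3.16] torque [0.648 0.01  0.004] grip 0.009037986358921916 59.481568336486816
```

View pics/side4.png

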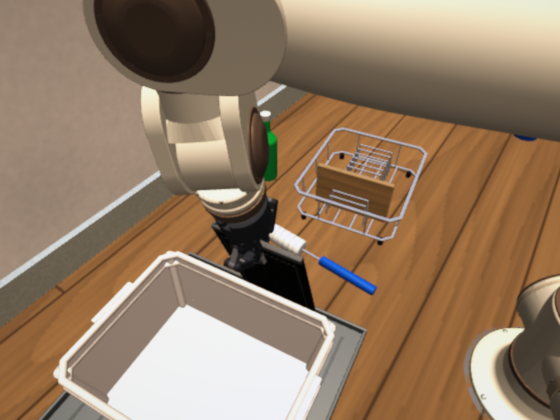

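The side view shows the board leaned between the lip and the rim, with the gripper clear of the tubs and the brush untouched. Next I'll tilt to 24° and put the foot close to the floor and lip.

Call:
apply_moves:
  rows:
    - [[0,0.05,0.03],[0.033,0,0],0]
    - [[0,0.1,0.055],[0.067,0,0],0]
    - [[0,0.15,0.08],[0.1,0,0],0]
    - [[0,0.2,0.11],[0.133,0,0],0]
    - [[0,0.25,0.135],[0.167,0,0],0]
    - [[0,0.304,0.164],[0.2,0,0],0]
    - [[0,0.304,0.164],[0.2,0,0],0]
    - [[0,0.304,0.164],[0.2,0,0],0]
    - [[0,0.304,0.164],[0.2,0,0],0]

```text
time: 14.9
ee_pos: [0.4767, 0.2325, 0.2762]
tcp_rot: [-156.0, 0.0, -173.4]
wrist_force: [-0.2, -0.8, -3.8]
opening: 0.0093
grasp_force: 59.5
```

```bash
cat > step.py <<'E'
import sys,numpy as np
dy,dz,de,th=map(float,sys.argv[1:5])  # foot shift mm (lip frame), extra lean deg, current lean
t,e=np.radians(th),np.radians(de); r=292*np.array([-np.sin(e),np.cos(e)-1])
y=dy*np.cos(t)-dz*np.sin(t)-r[0]; z=-dy*np.sin(t)-dz*np.cos(t)-r[1]
print("shift units y %.4f z %.4f turn x %.4f"%(y/100,z/100,de/30))
E
python3 st.py; for s in "0 -1 0 24" "-1 0 0 24" "0 0 1 24"; do python3 step.py $s; done
```

```text
t 14.9 q [ 34.3  10.4  10.6 101.9 -21.1  29.9] foot [500.4   8.1   5.4] lean 23.98 yawerr 179.93 roll -0.01
force lip [-0.3  -0.73 -3.76] torque [ 0.816  0.049 -0.044] grip 0.009330321922348199 59.50145959854126
shift units y 0.0041 z 0.0091 turn x 0.0000
shift units y -0.0091 z 0.0041 turn x 0.0000
shift units y 0.0510 z 0.0004 turn x 0.0333
```

Call:
apply_moves:
  rows:
    - [[0,0.004,0.009],[0,0,0],0]
    - [[0,0.008,0.018],[0,0,0],0]
    - [[0,0.008,0.018],[0,0,0],0]
    - [[0,0.008,0.018],[0,0,0],0]

```text
time: 15.3
ee_pos: [0.4767, 0.2325, 0.274]
tcp_rot: [-156.0, 0.0, -173.4]
wrist_force: [-0.6, -0.0, -3.7]
opening: 0.0093
grasp_force: 59.5
```

Call:
apply_moves:
  rows:
    - [[0,0.004,0.009],[0,0,0],0]
    - [[0,0.004,0.009],[0,0,0],0]
    - [[0,0.004,0.009],[0,0,0],0]

```text
time: 15.6
ee_pos: [0.4767, 0.2326, 0.2732]
tcp_rot: [-156.0, 0.0, -173.4]
wrist_force: [-0.9, 1.1, -0.6]
opening: 0.0092
grasp_force: 60.0
```

Call:
apply_moves:
  rows:
    - [[0,0.004,0.009],[0,0,0],0]
    - [[0,0.004,0.009],[0,0,0],0]
    - [[0,0.004,0.009],[0,0,0],0]

```text
time: 15.9
ee_pos: [0.4767, 0.2328, 0.273]
tcp_rot: [-156.0, 0.1, -173.4]
wrist_force: [-2.0, 3.1, 5.9]
opening: 0.0094
grasp_force: 61.1
```

```bash
python3 st.py
```

```text
t 15.9 q [ 34.3  10.3  10.2 101.5 -21.1  29.9] foot [500.8   8.5   2.2] lean 23.96 yawerr 179.95 roll 0.06
force lip [-1.63  3.31  5.88] torque [ 0.5    0.298 -0.133] grip 0.009413958739391638 61.09598636627197
```

Call:
apply_moves:
  rows:
    - [[0,-0.005,-0.009],[0,0,0],0]
    - [[0,-0.014,-0.005],[0,0,0],0]
    - [[0,-0.022,-0.001],[0,0,0],0]
    - [[0,-0.022,-0.001],[0,0,0],0]
    - [[0,-0.022,-0.001],[0,0,0],0]

```text
time: 16.4
ee_pos: [0.477, 0.2308, 0.2733]
tcp_rot: [-156.0, 0.1, -173.4]
wrist_force: [-1.0, 4.0, 6.0]
opening: 0.0093
grasp_force: 61.0
```

Call:
apply_moves:
  rows:
    - [[0,-0.009,0.004],[0,0,0],0]
    - [[0,-0.009,0.004],[0,0,0],0]
    - [[0,-0.009,0.004],[0,0,0],0]

```text
time: 16.7
ee_pos: [0.4771, 0.2297, 0.2732]
tcp_rot: [-156.0, 0.0, -173.4]
wrist_force: [-0.3, 3.5, 4.9]
opening: 0.0093
grasp_force: 61.1
```

Call:
apply_moves:
  rows:
    - [[0,-0.009,0.004],[0,0,0],0]
    - [[0,-0.009,0.004],[0,0,0],0]
    - [[0,-0.009,0.004],[0,0,0],0]

```text
time: 17.0
ee_pos: [0.4772, 0.2289, 0.2733]
tcp_rot: [-156.0, 0.0, -173.4]
wrist_force: [-0.5, 5.3, 6.2]
opening: 0.0093
grasp_force: 61.4
```

```bash
python3 st.py
```

```text
t 17.0 q [ 34.   10.    9.9 101.4 -21.2  29.5] foot [500.6   4.4   2.5] lean 23.97 yawerr 179.94 roll 0.02
force lip [0.14 5.34 6.19] torque [ 1.118 -0.062  0.068] grip 0.009289287413390303 61.362268924713135
```

Call:
apply_moves:
  rows:
    - [[0,-0.003,-0.007],[0,0,0],0]
    - [[0,-0.003,-0.007],[0,0,0],0]
    - [[0,-0.003,-0.007],[0,0,0],0]

```text
time: 17.3
ee_pos: [0.4772, 0.2287, 0.2734]
tcp_rot: [-156.0, -0.0, -173.4]
wrist_force: [1.3, 3.0, 1.3]
opening: 0.0094
grasp_force: 60.4
```

Call:
apply_moves:
  rows:
    - [[0,-0.007,0.003],[0,0,0],0]
    - [[0,-0.007,0.003],[0,0,0],0]
    - [[0,-0.007,0.003],[0,0,0],0]

```text
time: 17.6
ee_pos: [0.4772, 0.2281, 0.2737]
tcp_rot: [-156.0, 0.0, -173.4]
wrist_force: [0.7, 5.1, 2.2]
opening: 0.009
grasp_force: 60.4
```

```bash
python3 st.py; python3 step.py 0 0 1 24; python3 step.py 0 0 3 24
```

```text
t 17.6 q [ 33.9  10.    9.9 101.4 -21.2  29.5] foot [500.3   3.6   2.9] lean 23.97 yawerr 179.93 roll -0.02
force lip [1.25 5.02 2.21] torque [ 1.782 -0.284  0.189] grip 0.00898583261806279 60.36162614822388
shift units y 0.0510 z 0.0004 turn x 0.0333
shift units y 0.1528 z 0.0040 turn x 0.1000
```

Call:
apply_moves:
  rows:
    - [[0,0.025,0],[0.017,0,0],0]
    - [[0,0.05,0],[0.033,0,0],0]
    - [[0,0.076,0.001],[0.05,0,0],0]
    - [[0,0.101,0.001],[0.067,0,0],0]
    - [[0,0.126,0.002],[0.083,0,0],0]
    - [[0,0.151,0.002],[0.1,0,0],0]
    - [[0,0.151,0.002],[0.1,0,0],0]
    - [[0,0.151,0.002],[0.1,0,0],0]

```text
time: 18.4
ee_pos: [0.4756, 0.242, 0.2673]
tcp_rot: [-153.0, -0.0, -173.4]
wrist_force: [1.0, 4.8, 2.4]
opening: 0.0091
grasp_force: 60.5
```

```bash
python3 st.py; python3 step.py 0 0.03 0.3 27;python3 - <<'E'
from h import *
from workcell import imaging
for n in("scene","side"):
    p,d=imaging.camera(n); np.savez(f"{n}0.npz",p=p,d=d)
    p,d,W=cloud(n); h=cv2.cvtColor(p,cv2.COLOR_RGB2HSV).astype(int)
    m=(d>0)&(W[...,2]>0.158)&(W[...,2]<0.175)&(h[...,1]<70)&(h[...,2]>150)&(np.hypot(W[...,0],W[...,1])>.2)
    nl,L,st,_=cv2.connectedComponentsWithStats(cv2.dilate(m.astype(np.uint8),np.ones((5,5)))); k=1+np.argmax(st[1:,4]); Q=W[m&(L==k)]; print(" rim",len(Q),rect(Q))
E
```

```text
t 18.4 q [ 36.   12.4  11.3 103.  -23.3  32.3] foot [500.3   3.6   3.1] lean 27.02 yawerr 179.95 roll -0.02
force lip [1.56 4.7  2.37] torque [ 1.835 -0.174  0.204] grip 0.009134963916767052 60.47670543193817
shift units y 0.0152 z -0.0002 turn x 0.0100
 rim 2531 ([array([490.4, 345.2]), array([376.6, 285.7]), np.float64(6.4)], [[287.0, 466.0], [319.0, 182.0], [693.0, 224.0], [661.0, 508.0]])
 rim 1957 ([array([626.6, 421.4]), array([126. , 262.3]), np.float64(41.1)], [[493.0, 479.0], [665.0, 281.0], [760.0, 364.0], [588.0, 562.0]])
```

Call:
apply_moves:
  rows:
    - [[0,0.01,0],[0.0067,0,0],0]
    - [[0,0.01,0],[0.0067,0,0],0]
    - [[0,0.01,0],[0.0067,0,0],0]

```text
time: 18.8
ee_pos: [0.4755, 0.2428, 0.2669]
tcp_rot: [-152.8, 0.0, -173.4]
wrist_force: [-0.5, 5.8, 1.6]
opening: 0.0094
grasp_force: 60.7
```

```bash
python3 st.py
```

```text
t 18.8 q [ 36.2  12.5  11.4 103.1 -23.4  32.5] foot [500.3   3.5   3.2] lean 27.21 yawerr 179.94 roll -0.02
force lip [0.18 5.84 1.55] torque [ 1.819 -0.266  0.132] grip 0.009366084752592005 60.708516240119934
```

Call:
apply_moves:
  rows:
    - [[0,0.01,0],[0.0067,0,0],0]
    - [[0,0.01,0],[0.0067,0,0],0]
    - [[0,0.01,0],[0.0067,0,0],0]

```text
time: 19.1
ee_pos: [0.4754, 0.2436, 0.2665]
tcp_rot: [-152.6, 0.0, -173.4]
wrist_force: [0.1, 5.9, 2.5]
opening: 0.0093
grasp_force: 60.8
```

```bash
python3 st.py
```

```text
t 19.1 q [ 36.3  12.7  11.5 103.2 -23.6  32.7] foot [500.3   3.5   3.2] lean 27.42 yawerr 179.94 roll -0.02
force lip [0.78 5.86 2.46] torque [ 1.902 -0.24   0.068] grip 0.009324646751693791 60.753377079963684
```

Call:
apply_moves:
  rows:
    - [[0,0.01,0],[0.0067,0,0],0]
    - [[0,0.01,0],[0.0067,0,0],0]
    - [[0,0.01,0],[0.0067,0,0],0]

```text
time: 19.4
ee_pos: [0.4753, 0.2446, 0.266]
tcp_rot: [-152.4, 0.0, -173.4]
wrist_force: [-1.0, 5.1, 3.2]
opening: 0.0094
grasp_force: 60.8
```

```bash
python3 st.py
```

```text
t 19.4 q [ 36.4  12.9  11.5 103.3 -23.7  32.9] foot [500.3   3.5   3.3] lean 27.62 yawerr 179.94 roll -0.02
force lip [-0.44  5.16  3.21] torque [ 1.851 -0.243  0.158] grip 0.00939204812640165 60.78816890716553
```

Call:
apply_moves:
  rows:
    - [[0,0.01,0],[0.0067,0,0],0]
    - [[0,0.01,0],[0.0067,0,0],0]
    - [[0,0.01,0],[0.0067,0,0],0]

```text
time: 19.7
ee_pos: [0.4752, 0.2454, 0.2655]
tcp_rot: [-152.2, 0.0, -173.4]
wrist_force: [0.6, 5.0, 2.6]
opening: 0.0091
grasp_force: 60.8
```

```bash
python3 st.py
```

```text
t 19.7 q [ 36.6  13.   11.6 103.4 -23.9  33.1] foot [500.3   3.5   3.3] lean 27.82 yawerr 179.94 roll -0.02
force lip [1.14 4.88 2.61] torque [ 1.947 -0.245  0.172] grip 0.009071193662676186 60.81143617630005
```

Call:
apply_moves:
  rows:
    - [[0,0.01,0],[0.0067,0,0],0]
    - [[0,0.01,0],[0.0067,0,0],0]
    - [[0,0.01,0],[0.0067,0,0],0]

```text
time: 20.0
ee_pos: [0.4751, 0.2463, 0.2651]
tcp_rot: [-152.0, 0.0, -173.4]
wrist_force: [-0.6, 5.7, 2.7]
opening: 0.0094
grasp_force: 60.8
```

```bash
python3 st.py
```

```text
t 20.0 q [ 36.7  13.2  11.7 103.5 -24.   33.3] foot [500.3   3.5   3.3] lean 28.02 yawerr 179.94 roll -0.02
force lip [0.05 5.71 2.66] torque [ 1.922 -0.236  0.199] grip 0.009375813393228046 60.82687497138977
```

Call:
apply_moves:
  rows:
    - [[0,0.01,0],[0.0067,0,0],0]
    - [[0,0.01,0],[0.0067,0,0],0]
    - [[0,0.01,0],[0.0067,0,0],0]

```text
time: 20.3
ee_pos: [0.475, 0.2472, 0.2646]
tcp_rot: [-151.8, 0.0, -173.4]
wrist_force: [0.4, 6.1, 3.1]
opening: 0.0097
grasp_force: 60.8
```

```bash
python3 st.py
```

```text
t 20.3 q [ 36.8  13.3  11.8 103.6 -24.1  33.5] foot [500.4   3.5   3.3] lean 28.22 yawerr 179.94 roll -0.01
force lip [1.08 5.97 3.13] torque [ 1.912 -0.21   0.131] grip 0.00967141966595321 60.84210991859436
```

Call:
apply_moves:
  rows:
    - [[0,0.01,0],[0.0067,0,0],0]
    - [[0,0.01,0],[0.0067,0,0],0]
    - [[0,0.01,0],[0.0067,0,0],0]

```text
time: 20.6
ee_pos: [0.4749, 0.2481, 0.2642]
tcp_rot: [-151.6, 0.0, -173.4]
wrist_force: [0.0, 6.2, 2.7]
opening: 0.0093
grasp_force: 60.9
```

```bash
python3 st.py
```

```text
t 20.6 q [ 37.   13.5  11.9 103.7 -24.3  33.7] foot [500.3   3.5   3.3] lean 28.42 yawerr 179.94 roll -0.02
force lip [0.72 6.17 2.69] torque [ 1.91  -0.176  0.094] grip 0.009286587128611483 60.85692822933197
```

Call:
apply_moves:
  rows:
    - [[0,0.01,0],[0.0067,0,0],0]
    - [[0,0.01,0],[0.0067,0,0],0]
    - [[0,0.01,0],[0.0067,0,0],0]

```text
time: 20.9
ee_pos: [0.4748, 0.2485, 0.264]
tcp_rot: [-151.3, 0.0, -173.4]
wrist_force: [0.5, 3.5, 5.4]
opening: 0.0092
grasp_force: 60.8
```

```bash
python3 st.py
```

```text
t 20.9 q [ 37.1  13.7  12.  103.8 -24.4  33.8] foot [500.3   2.8   3.7] lean 28.66 yawerr 179.93 roll -0.02
force lip [0.89 3.39 5.42] torque [ 1.361 -0.153  0.16 ] grip 0.009173621725587796 60.82131028175354
```

Rim contact is clear: Fy fell 2.7 N, Fz rose 2.7 N and the torque dropped 0.55 N·m. I'll hold, soften the grip, then open gently.

Call:
apply_moves:
  rows:
    - [[0,0,0],[0,0,0],0]
    - [[0,0,0],[0,0,0],0]
    - [[0,0,0],[0,0,0],0]
    - [[0,0,0],[0,0,0],0]
    - [[0,0,0],[0,0,0],0]

```text
time: 21.4
ee_pos: [0.4748, 0.2485, 0.2639]
tcp_rot: [-151.3, 0.0, -173.4]
wrist_force: [0.3, 3.9, 5.7]
opening: 0.0091
grasp_force: 60.8
```

Call:
apply_moves:
  force: 20
  rows:
    - [[0,0,0],[0,0,0],0]
    - [[0,0,0],[0,0,0],0]
    - [[0,0,0],[0,0,0],0]
    - [[0,0,0],[0,0,0],0]

```text
time: 21.8
ee_pos: [0.4748, 0.2485, 0.264]
tcp_rot: [-151.4, 0.0, -173.4]
wrist_force: [0.2, 2.4, 4.2]
opening: 0.0095
grasp_force: 60.8
```

```bash
python3 st.py
python3 - <<'E'
from h import *
from workcell import imaging
n="scene"
p,d=imaging.camera(n); np.savez(f"{n}0.npz",p=p,d=d); cv2.imwrite("pics/s5.png",cv2.resize(p[150:330,220:500,::-1],None,fx=2.8,fy=2.8))
p,d,W=cloud(n); h=cv2.cvtColor(p,cv2.COLOR_RGB2HSV).astype(int)
m=(d>0)&(W[...,2]>0.158)&(W[...,2]<0.175)&(h[...,1]<70)&(h[...,2]>150)&(np.hypot(W[...,0],W[...,1])>.2)
nl,L,st,_=cv2.connectedComponentsWithStats(cv2.dilate(m.astype(np.uint8),np.ones((5,5)))); k=1+np.argmax(st[1:,4]); Q=W[m&(L==k)]; print(" rim",len(Q),rect(Q))
E
```

```text
t 21.8 q [ 37.1  13.7  12.  103.8 -24.4  33.8] foot [500.4   2.8   3.7] lean 28.65 yawerr 179.93 roll -0.02
force lip [0.49 2.31 4.16] torque [ 1.423 -0.195  0.137] grip 0.009489749418774899 60.82128882408142
 rim 2413 ([array([490.3, 344.6]), array([376.8, 286.3]), np.float64(6.7)], [[287.0, 465.0], [320.0, 180.0], [694.0, 225.0], [661.0, 509.0]])
```

View pics/s5.png

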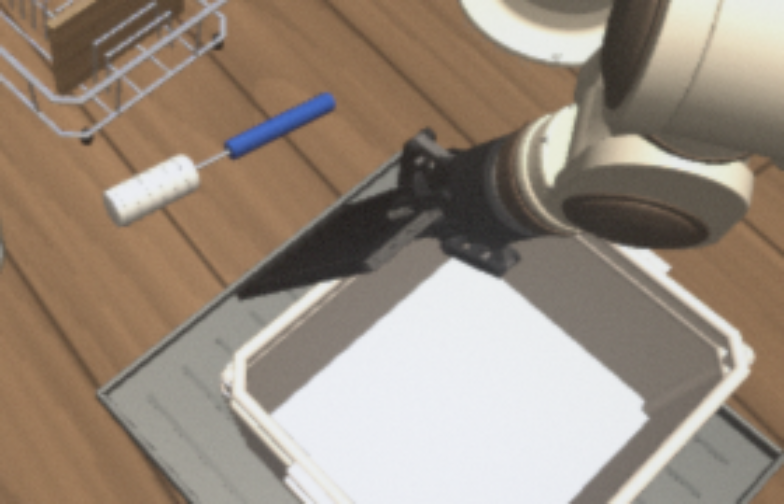

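The crop shows the board leaning from the lip onto the near rim. The foot corner is at the lip near (240,297) and the tubs haven't moved. Releasing now.

Call:
apply_moves:
  rows:
    - [[0,0,0],[0,0,0],0.12]
    - [[0,0,0],[0,0,0],0.14]
    - [[0,0,0],[0,0,0],0.17]
    - [[0,0,0],[0,0,0],0.2]
    - [[0,0,0],[0,0,0],0.25]
    - [[0,0,0],[0,0,0],0.3]
    - [[0,0,0],[0,0,0],0.4]
    - [[0,0,0],[0,0,0],0.45]
    - [[0,0,0],[0,0,0],0.45]
    - [[0,0,0],[0,0,0],0.45]

```text
time: 22.85
ee_pos: [0.4748, 0.2486, 0.2637]
tcp_rot: [-151.4, -0.0, -173.4]
wrist_force: [-0.4, 0.4, 0.1]
opening: 0.0384
grasp_force: 0.0
```

Call:
apply_moves:
  rows:
    - [[0,0,-0.1],[0,0,0],0.45]
    - [[0,0,-0.2],[0,0,0],0.45]
    - [[0,0,-0.3],[0,0,0],0.45]
    - [[0,0,-0.4],[0,0,0],0.45]
    - [[0,0,-0.5],[0,0,0],0.45]
    - [[0,0,-0.6],[0,0,0],0.45]
    - [[0,0,-0.8],[0,0,0],0.45]
    - [[0,0,-0.9],[0,0,0],0.45]
    - [[0,0,-0.9],[0,0,0],0.45]
    - [[0,0,-0.9],[0,0,0],0.45]

```text
time: 23.85
ee_pos: [0.47, 0.2916, 0.3425]
tcp_rot: [-151.4, 0.0, -173.4]
wrist_force: [0.7, -0.4, -0.3]
opening: 0.0386
grasp_force: 0.0
```

```bash
python3 st.py
python3 - <<'E'
from h import *
from workcell import imaging
a=np.radians(6.65);ex=np.array([np.cos(a),np.sin(a)]);ey=np.array([-np.sin(a),np.cos(a)])
n="scene"
p,d=imaging.camera(n); np.savez(f"{n}0.npz",p=p,d=d); cv2.imwrite("pics/s6.png",p[:,:,::-1])
p,d,W=cloud(n); h=cv2.cvtColor(p,cv2.COLOR_RGB2HSV).astype(int)
m=(d>0)&(W[...,2]>0.158)&(W[...,2]<0.175)&(h[...,1]<70)&(h[...,2]>150)&(np.hypot(W[...,0],W[...,1])>.2)
nl,L,st,_=cv2.connectedComponentsWithStats(cv2.dilate(m.astype(np.uint8),np.ones((5,5)))); k=1+np.argmax(st[1:,4]); Q=W[m&(L==k)]; print(" rim",len(Q),rect(Q))
c=imaging.get_calibration("wrist"); p,d=imaging.camera("wrist"); np.savez("w6.npz",p=p,d=d,K=c["intrinsics"],T=c["world_from_camera"]); cv2.imwrite("pics/w6.png",p[:,:,::-1])
p,d,W=wcloud("w6.npz"); Y=W[...,:2]@ey-.049; X=W[...,:2]@ex; Z=W[...,2]-.004
for z in np.arange(.02,.25,.03):
    s=(d>0)&(abs(Z-z)<.005)&(abs(X-.5)<.075)&(Y>-.01)&(Y<.16); 
    if s.sum()>5: print(round(z,3),s.sum(),np.percentile(Y[s],[5,50,95]).round(4))
E
```

```text
t 23.85 q [ 40.6  19.1  27.3 115.2 -23.4  37.5] foot [500.5  46.4  82.1] lean 28.61 yawerr 179.94 roll -0.03
force lip [ 0.64 -0.46 -0.31] torque [ 0.413  0.06  -0.005] grip 0.03858730658889962 0.0
 rim 2505 ([array([489.6, 345.5]), array([378.1, 285.4]), np.float64(6.3)], [[286.0, 466.0], [317.0, 183.0], [693.0, 225.0], [662.0, 508.0]])
0.02 1640 [0.1236 0.1419 0.1583]
0.05 495 [0.1166 0.1177 0.1187]
0.08 615 [0.1116 0.1126 0.1136]
0.11 761 [0.1067 0.1079 0.1089]
0.14 1102 [0.102  0.1031 0.1048]
```

View pics/s6.png

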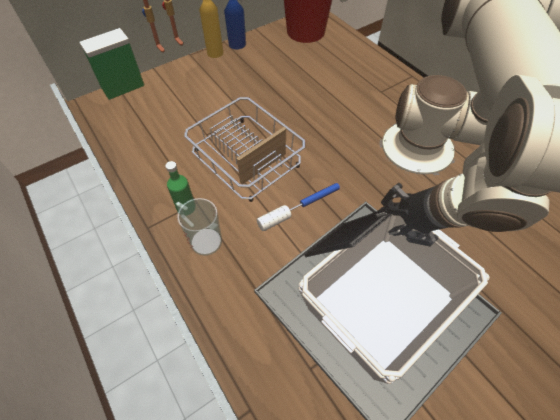

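View pics/w6.png

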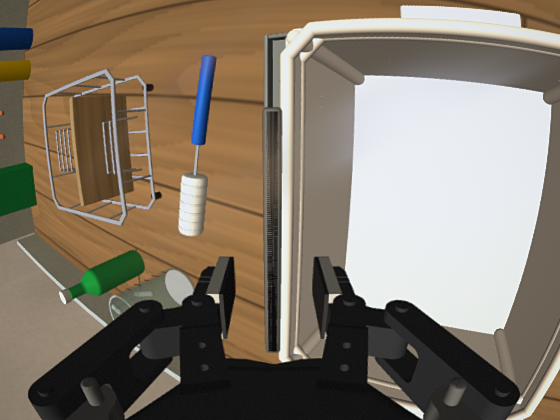

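The board leans free on the rim, seen edge-on at u≈272 in the wrist view. The fingers are open and clear, and the brush, jug and soap haven't moved. One numeric check before handing in.

Run:
```python
from h import *
a=np.radians(6.65);ex=np.array([np.cos(a),np.sin(a)]);ey=np.array([-np.sin(a),np.cos(a)])
p,d,W=wcloud("w6.npz"); Y=W[...,:2]@ey-.049; X=W[...,:2]@ex; Z=W[...,2]-.004
box=np.zeros(d.shape,bool); box[112:345,266:279]=1; s=box&(d>0)&(Z>.2); print("top edge expect Y.138 Z.248:",s.sum(),np.median(Y[s]),np.median(Z[s]),np.percentile(X[s],[1,99]), "slope",np.degrees(np.polyfit(X[s],Y[s],1)[0]))
p,d,W=cloud("scene"); Y=W[...,:2]@ey-.049; X=W[...,:2]@ex; Z=W[...,2]-.004; h=cv2.cvtColor(p,cv2.COLOR_RGB2HSV)
s=(d>0)&(h[...,2]<75)&(abs(X-.5)<.085)&(Y>-.01)&(Y<.13)&(Z>.03)&(Z<.24); Q=np.stack([X[s],Y[s],Z[s]],1)
A=np.c_[Q[:,0]-.5,Q[:,2],np.ones(len(Q))]; k,*_=np.linalg.lstsq(A,Q[:,1],rcond=None)
r=abs(Q[:,1]-A@k)<.005; k,*_=np.linalg.lstsq(A[r],Q[r,1],rcond=None); print("face Y=",k,"n",r.sum(),"lean",np.degrees(np.arctan(k[1])))
```

```text
top edge expect Y.138 Z.248: 3019 0.1361928475227297 0.24829675104119064 [0.42535478 0.57126489] slope -0.07539148422979682
face Y= [ 0.01024307  0.5317655  -0.00091251] n 993 lean 28.002504326176847
```

```bash
python3 -c "
from workcell import bot
print(bot.job_done())"
```

```text
the job is handed in; nothing more can be done
None
```

The cutting board is leaning in the drip tray at about 28°, its foot against the lip and its back on the tubs' rim; I felt both contacts before letting go. The tubs and bystanders show no visible movement, and the job is handed in, though no verdict was returned.

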